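# Find the full box and push the empties back

## Robot

A 6-joint arm with a two-finger parallel gripper is mounted at the origin on the work surface. World frame = base frame: x ahead of the robot, y to its left, z up, the work surface at z = 0. Lengths are in mm, angles in rad, forces in N, time in s.
With the tool pointing down it reaches from about 375 to 975 mm from the base axis. Payload 3.8 kg.
Tool frame: the origin (TCP) lies midway between the tips of the shut fingers; the grasp point (between the pads) lies 19 mm behind it; z points along the fingers, y is the direction in which the jaws open and shut (so a half turn about z gives the same grasp; the last joint's range is limited). The gripper opens to 88 mm and grips with 3 to 60 N. Pads are 18 mm wide; open, the fingers measure 123 mm over their backs; the gripper's body (75 mm by 187 mm) begins 45 mm behind the grasp point.
Start: joints at [-1.148, 0.264, 1.604, -0, 1.274, -0.037], TCP at [299.538, -604.893, 238.706] pointing down, gripper open.
Joint ranges: [-2.63, 2.63], [-0.94, 2.18], [0.31, 2.57], [-1.31, 4.45], [0, 2.66], [-2.55, 2.55]. Speed limits (rad/s): [2.57, 2.57, 3.14, 3.14, 3.14, 3.14].

## Interface

Orientations are given as a unit quaternion [w, x, y, z].
In Python, from station import env, hand, planner, vision, ticket gives the robot as it stands. The module is installed in compiled form; this text tells all that it offers. Calls block until the motion is done:
- env.goto(position, orientation): joint-space move of the TCP to a pose.
- env.servo_line(position, attitude=None, velocity=150): straight line of the TCP; attitude=None keeps the orientation; velocity is the mean speed in mm/s.
- env.goto_joints(angles): joint-space move.
- hand.open_gripper() and hand.gripper_close(force=None): open the fingers fully, or close them until they stop; force is the grip in N (None keeps the last).
- env.dwell(seconds).
- planner.inverse_kinematics(position, orientation): joint angles nearest the present ones, or None.
- env.get_state(): the state.
- vision.get_image(name): name is "scene" or "top"; returns a dict with "image" (420x560x3 uint8, blue, green, red), "intrinsics" (3x3 intrinsics, pixels), "position" and "orientation" of the camera in the world. Camera axes: x right, y down, z forward; pixel columns grow to the right and rows downward; lengths in mm; the calibration is good to about 2 mm. A picture is of the moment at which its call begins. There is no depth.
A pose or a line that the arm cannot do raises env.Unreachable and nothing moves.
- ticket.sign_off(): hands the job in, once; it reports no verdict.
The state is a dict: "t": time; "joint_positions": joint angles; "qd": joint speeds; "joint_efforts": joint torques, N m; "tool_pos": TCP position; "orientation": TCP orientation; "contact_force": force on the tool from outside, world axes, zero at the start; "torque": the same for the moment, N m; "finger_gap": opening from 0.0 (shut) to 1.0 (fully open).
Only numpy, scipy, OpenCV 4.12 (cv2) and the standard library are available. Lean on these libraries where they do the work, as an engineer would, in place of code of your own. Each camera call takes 0.05 s, during which the arm holds its last target. There are 200 camera calls.

## Task

Three closed wooden boxes that look alike stand on the niche's stone sill; one has the brass scale weight in it and the other two are empty. Feel by pushing which one is full and leave it standing at the front where it is (a nudge of a couple of centimetres does no harm), and slide the two empty boxes straight back until they sit flush against the wooden strip, in one line. Do not tip the boxes over, and do not knock over or shove the other things around them.

Things in the scene. Friction and masses are not known exactly. Their poses are not given: they have to be found in the camera images.
- sill: fixed terracotta slab lying on the ledge, 400 mm deep (its x), 780 mm wide (its y), 20 mm thick; origin at the centre of its underside, x pointing away from the robot; its top, on which the boxes stand, is 20 mm above the work surface
- strip (a point): point on the sill's top at the middle of the foot of the front (robot-side) face of the fixed dark wooden strip; axes as the sill's, the strip's face runs along y. The strip is 700 mm long, 16 mm thick and 30 mm high above the sill's top; a box flush against it has its origin 45 mm in front of this face
- box_left: closed wooden box, 90 mm deep (its x), 130 mm wide (its y), 60 mm high, shut by a sliding lid with a thumb notch; loose on the sill, too deep to grip; origin at the centre of its underside, x away from the robot. Empty it weighs about 0.2 kg, full 0.77 to 0.94 kg; nothing shows which one is full. This is the left one seen from the robot.
- box_middle: closed wooden box, 90 mm deep (its x), 130 mm wide (its y), 60 mm high, shut by a sliding lid with a thumb notch; loose on the sill, too deep to grip; origin at the centre of its underside, x away from the robot. Empty it weighs about 0.2 kg, full 0.77 to 0.94 kg; nothing shows which one is full. This is the middle one.
- box_right: closed wooden box, 90 mm deep (its x), 130 mm wide (its y), 60 mm high, shut by a sliding lid with a thumb notch; loose on the sill, too deep to grip; origin at the centre of its underside, x away from the robot. Empty it weighs about 0.2 kg, full 0.77 to 0.94 kg; nothing shows which one is full. This is the right one seen from the robot.
- tumbler: small steel tumbler, 52 mm wide, 85 mm high, standing between two of the boxes' lanes; origin at the centre of its underside; bystander
- spice_jar: amber glass jar with a steel cap, 44 mm wide, 75 mm high, standing between two of the boxes' lanes; origin at the centre of its underside; bystander
- bowl: white ceramic bowl, 92 mm wide, 45 mm high, on the sill behind the strip; origin at the centre of its underside; bystander
- jug: blue plastic jug with a handle and a spout flap, 95 mm wide, 165 mm high, on the sill behind the strip; origin at the centre of its underside; bystander
- clay_cup: clay cup, 70 mm wide, 70 mm high, on the sill behind the strip; origin at the centre of its underside; bystander
- ladle: steel ladle, 320 mm long, lying on the ledge to the right of the sill; origin near the middle of its handle, x towards its cup; bystander

How it is judged (in metres and radians):
At the end, for the whole second after the job is handed in: The full box (over 4.5 N on the sill) is under 40 mm from its start; the other two stand on the sill flush against the strip (origin 38 to 51 mm before its face, within 340 mm of its middle, turned under 0.06 rad); all boxes upright within 0.05 rad and at rest (((contact force between box_left and sill above 4.5 N and distance of box_left from where it was at the start of the episode below 0.04 m and x of box_middle in the frame of strip between -0.051 and -0.038 m and angle between the x axis of each of box_middle, box_right and the x axis of strip, either way round below 0.06 rad and contact force between each of box_middle, box_right and sill above 0.8 N and y of box_middle in the frame of strip between -0.34 and 0.34 m and x of box_right in the frame of strip between -0.051 and -0.038 m and y of box_right in the frame of strip between -0.34 and 0.34 m) or (contact force between box_middle and sill above 4.5 N and distance of box_middle from where it was at the start of the episode below 0.04 m and x of box_left in the frame of strip between -0.051 and -0.038 m and angle between the x axis of each of box_left, box_right and the x axis of strip, either way round below 0.06 rad and contact force between each of box_left, box_right and sill above 0.8 N and y of box_left in the frame of strip between -0.34 and 0.34 m and x of box_right in the frame of strip between -0.051 and -0.038 m and y of box_right in the frame of strip between -0.34 and 0.34 m) or (contact force between box_right and sill above 4.5 N and distance of box_right from where it was at the start of the episode below 0.04 m and x of box_left in the frame of strip between -0.051 and -0.038 m and angle between the x axis of each of box_left, box_middle and the x axis of strip, either way round below 0.06 rad and contact force between each of box_left, box_middle and sill above 0.8 N and y of box_left in the frame of strip between -0.34 and 0.34 m and x of box_middle in the frame of strip between -0.051 and -0.038 m and y of box_middle in the frame of strip between -0.34 and 0.34 m)) and linear speed of each of box_left, box_middle, box_right below 0.01 m/s and angle between each of box_left, box_middle, box_right's own z axis and vertical below 0.05 rad); the robot touches nothing.
It fails at once if a box is tipped by more than 0.5 rad (angle between any of box_left, box_middle, box_right's own z axis and vertical above 0.5 rad).
It fails at once if another thing is shoved by more than 40 mm or knocked over (distance of any of tumbler, spice_jar, bowl, jug, clay_cup, ladle from where it was at the start of the episode above 0.04 m or angle between any of tumbler, spice_jar, bowl, jug, clay_cup, ladle's own z axis and vertical above 0.6 rad).
It also fails if it takes over 64 s, if anything falls off the work surface, if the arm or the gripper's body presses on something with over 40 N, if the wrist force passes 120 N, or if a joint passes its speed limit or range.

## Working session

There is one attempt and no reset: what is moved stays moved. The work goes in short steps, each a Python script; the robot and the scene stay as the last script left them, time stands still between calls to the robot, and variables do not carry over. Pictures are saved under pics/ and viewed, about 8 in all and at most 12, crops included, and the job is handed in when it is done.

```bash
mkdir -p pics; python3 - <<'E'
from station import env, vision
import cv2
for n in("scene","top"):
    d=vision.get_image(n); cv2.imwrite(f"pics/{n}0.png",d["image"]); print(n,d["intrinsics"],d["position"],d["orientation"])
print(env.get_state())
E
```

```text
scene [[541.16513505   0.         272.90927512]
 [  0.         541.16513505 204.49208993]
 [  0.           0.           1.        ]] [1414.17009479  947.59197081  924.57634759] [-0.14980576  0.2588216   0.83980261 -0.45310174]
top [[520.155548     0.         274.29573364]
 [  0.         520.155548   209.35570345]
 [  0.           0.           1.        ]] [ 367.38407045 -162.97810076 1286.50510427] [-0.07542496  0.71669262 -0.68964761  0.07105592]
{'t': 0.1, 'joint_positions': array([-1.14791173e+00,  2.64682922e-01,  1.60522345e+00,  8.97510054e-06,
        1.27369320e+00, -3.68807037e-02]), 'qd': array([-0.00126728, -0.00235249, -0.00397901, -0.00023954,  0.00159243,
        0.00033077]), 'joint_efforts': array([ 9.61337719e-04, -5.03619075e+01, -3.58070362e+01,  7.31070293e-02,
        2.33038055e-02, -6.54174187e-05]), 'tool_pos': array([ 299.27511576, -604.32058618,  237.5166146 ]), 'orientation': array([-9.85650299e-04,  9.73692951e-01,  2.27861866e-01, -1.88259421e-04]), 'contact_force': array([-0.64316328,  0.23185041, -0.38581341]), 'torque': array([ 0.00084731, -0.07437562, -0.02043643]), 'finger_gap': 0.9977908052279165}
```

View pics/scene0.png

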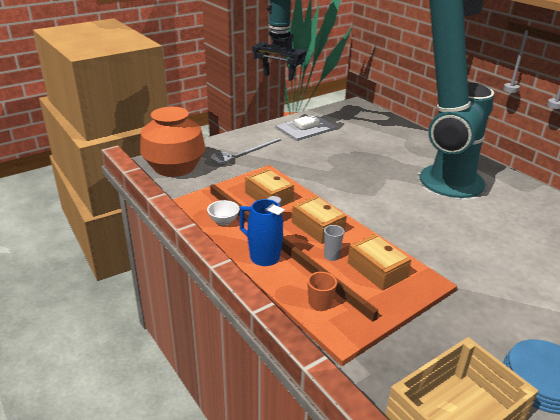

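View pics/top0.png

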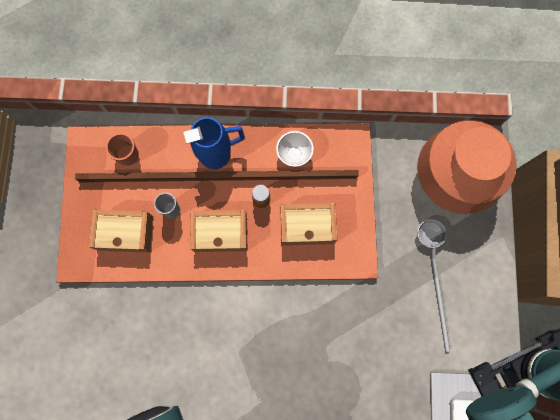

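The top view shows boxes near (120,231), (219,231) and (308,224). The tumbler is at (166,204), the jar at (261,195), and the dark strip runs from (78,177) to (357,174). The scene view shows the same objects from behind.

```bash
cat > h.py <<'E'
import numpy as np, cv2
from scipy.spatial.transform import Rotation as R
from station import env, hand, planner, vision, ticket
def ray(d,uv):
    w,x,y,z=d["orientation"]; uv=np.atleast_2d(uv)
    v=np.c_[uv,np.ones(len(uv))]@np.linalg.inv(d["intrinsics"]).T
    return np.array(d["position"]),v@R.from_quat([x,y,z,w]).as_matrix().T
def plane(d,uv,z):
    p,v=ray(d,uv); return p+v*((z-p[2])/v[:,2])[:,None]
def tri(d1,a,d2,b):
    p,u=ray(d1,a); q,v=ray(d2,b); u=u[0];v=v[0]
    s=np.linalg.lstsq(np.c_[u,-v],q-p,rcond=None)[0]
    A,B=p+s[0]*u,q+s[1]*v; return (A+B)/2,np.linalg.norm(A-B)
def boxes(d,roi=None):
    h=cv2.cvtColor(d["image"],cv2.COLOR_BGR2HSV)
    m=cv2.inRange(h,(14,60,60),(30,255,255))
    m=cv2.morphologyEx(m,cv2.MORPH_CLOSE,np.ones((5,5)))
    if roi: r=np.zeros_like(m); x0,y0,x1,y1=roi; r[y0:y1,x0:x1]=255; m&=r
    c=[k for k in cv2.findContours(m,cv2.RETR_EXTERNAL,cv2.CHAIN_APPROX_NONE)[0] if cv2.contourArea(k)>300]
    return m,sorted(c,key=lambda k:k[:,0,0].mean())
E
python3 - <<'E'
from h import *
np.set_printoptions(precision=1,suppress=True)
t=vision.get_image("top"); s=vision.get_image("scene")
m,c=boxes(t,(55,110,400,290)); vis=t["image"].copy()
for k in c:
    cv2.drawContours(vis,[k],-1,(255,0,0),1)
    P=plane(t,k[:,0].astype(float),80)[:,:2].astype(np.float32)
    print("box",cv2.minAreaRect(k)[:2],cv2.minAreaRect(P), P.min(0),P.max(0))
h=cv2.cvtColor(t["image"],cv2.COLOR_BGR2HSV)
dark=cv2.inRange(t["image"],(0,0,0),(50,60,100)); 
low=[]
for u in range(85,350,10):
    r=np.where(dark[160:195,u])[0]
    if len(r): low.append((u,160+r.min(),160+r.max()))
print(low)
sm,sc=boxes(s,(235,160,420,290)); vs=s["image"].copy(); cv2.drawContours(vs,sc,-1,(255,0,0),1)
out=np.hstack([cv2.resize(vis[120:290,50:390],None,fx=1.17*1.0,fy=1.17),cv2.resize(vs[150:350,170:460],None,fx=1.3,fy=1.3)[:int(170*1.17)]]) if 0 else None
cv2.imwrite("pics/a.png",cv2.resize(vis[110:300,50:390],None,fx=2.3,fy=2.3,interpolation=cv2.INTER_CUBIC))
cv2.imwrite("pics/b.png",cv2.resize(vs[150:350,170:460],None,fx=2.7,fy=2.7,interpolation=cv2.INTER_CUBIC))
E
```

```text
box ((117.54124450683594, 231.59278869628906), (46.270408630371094, 33.91952133178711)) ((553.8855590820312, 215.32376098632812), (80.5953598022461, 106.947509765625), 0.00253534154035151) [513.6 161.8] [594.2 268.8]
box ((217.5, 232.0), (44.99999237060547, 33.99999237060547)) ((562.0774536132812, -19.071056365966797), (80.8987045288086, 107.1857681274414), 2.199920654296875) [520.  -74.1] [604.4  35.6]
box ((308.5545654296875, 225.31021118164062), (34.803131103515625, 54.36948776245117)) ((586.24951171875, -232.6956787109375), (83.17098999023438, 128.0912628173828), 4.6031599044799805) [ 543.4 -297.4] [ 629.5 -166.8]
[(85, np.int64(179), np.int64(188)), (95, np.int64(179), np.int64(188)), (105, np.int64(179), np.int64(181)), (115, np.int64(170), np.int64(181)), (125, np.int64(160), np.int64(181)), (135, np.int64(160), np.int64(181)), (145, np.int64(178), np.int64(181)), (155, np.int64(178), np.int64(181)), (165, np.int64(178), np.int64(181)), (175, np.int64(178), np.int64(180)), (185, np.int64(178), np.int64(180)), (195, np.int64(172), np.int64(187)), (205, np.int64(169), np.int64(193)), (215, np.int64(170), np.int64(180)), (225, np.int64(165), np.int64(180)), (235, np.int64(160), np.int64(180)), (245, np.int64(168), np.int64(179)), (255, np.int64(177), np.int64(179)), (265, np.int64(177), np.int64(179)), (275, np.int64(177), np.int64(185)), (285, np.int64(169), np.int64(185)), (295, np.int64(167), np.int64(185)), (305, np.int64(167), np.int64(179)), (315, np.int64(176), np.int64(179)), (325, np.int64(176), np.int64(178)), (335, np.int64(176), np.int64(178)), (345, np.int64(176), np.int64(178))]
```

View pics/a.png

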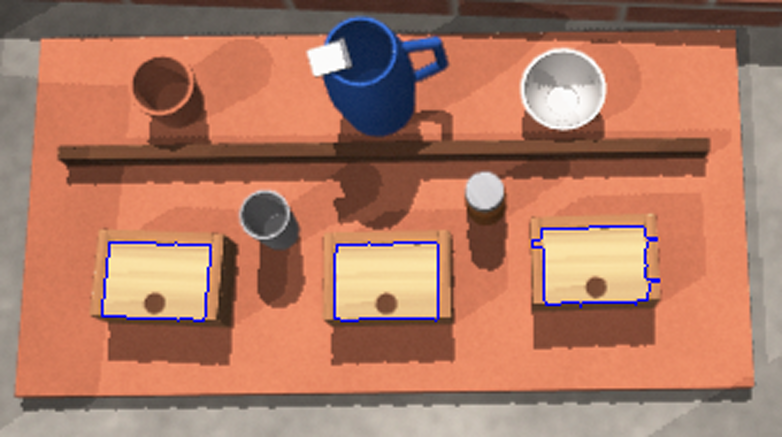

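View pics/b.png

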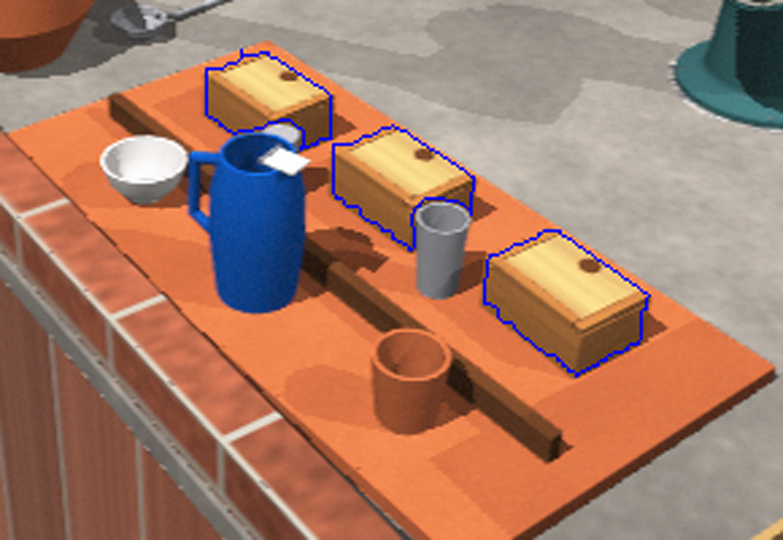

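Crop a has clean lid outlines: notches at (154,303), (386,303) and (596,287), the tumbler rim at (265,215), the jar cap at (485,190), and the strip foot from about y=164 on the left to 157 on the right. In crop b the same notches are at (590,266), (424,155) and (289,76). The jar and tumbler stand between the lanes.

```bash
python3 - <<'E'
from h import *
np.set_printoptions(precision=1,suppress=True)
t=vision.get_image("top"); s=vision.get_image("scene")
T=lambda x:np.array([50,110])+(np.array(x,float)+.5)/2.3-.5
S=lambda x:np.array([170,150])+(np.array(x,float)+.5)/2.7-.5
for n,a,b in [("nL",(154,303),(590,266)),("nM",(386,303),(424,155)),("nR",(596,287),(289,76)),("tumbler",(265,215),(442,217)),("jar",(485,190),(283,133)),("cup",(163,85),(411,353)),("stripLfront top",(60,154),(560,436))]:
    print(n,*tri(t,T(a),s,S(b)))
for n,c in [("L",[(103,231),(223,235),(214,322),(93,318)]),("M",[(323,231),(450,231),(452,321),(325,321)]),("R",[(531,215),(656,214),(659,304),(533,306)])]:
    P=plane(t,T(c),80)[:,:2]; r=cv2.minAreaRect(P.astype(np.float32)); print(n,P.mean(0),r[1],r[2],"edge angs",np.arctan2(*(P[1]-P[0]))*-1,np.arctan2(*(P[2]-P[3]))*-1); print(P)
print("sill",plane(t,T([(40,38),(734,30),(752,388),(15,397)]),20))
low=[(105,181),(155,181),(175,180.5),(185,180),(215,180),(235,180),(255,179),(265,179),(315,178.7),(335,178),(345,178)]
P=plane(t,np.array(low)+[0,.5],20); f=np.polyfit(P[:,1],P[:,0],1); print("strip x(y)",f, P[0],P[-1])
print("strip ends",plane(t,T([(66,163),(709,155)]),20))
E
```

```text
nL [529.7 216.7  78.5] 2.5347749917998064
nM [538.7 -19.7  78.4] 2.547234997532058
nR [ 563.3 -233.1   79.1] 2.4016084912580378
tumbler [620.6 104.7 104.6] 1.1496125587342445
jar [ 655.7 -115.4   96.4] 4.616548718302125
cup [758.9 227.7  88.4] 3.0366016760562076
stripLfront top [689.8 345.   47.4] 5.865485707992396
L [558.1 213.8] (90.3342056274414, 124.70565795898438) 0.24617965519428253 edge angs -3.1372963430607292 -3.1363457336845597
[[603.  275.5]
 [603.5 151.4]
 [513.3 152.5]
 [512.7 275.7]]
M [567.7 -20.5] (93.2861328125, 134.03457641601562) 2.199974536895752 edge angs -3.103364756050767 -3.103196046373737
[[611.7  48.7]
 [616.7 -82.1]
 [523.6 -88.8]
 [518.7  40. ]]
R [ 592.7 -231.9] (94.81114959716797, 129.1414337158203) 2.7033889293670654 edge angs -3.095199425384223 -3.0872205333009384
[[ 636.8 -164.9]
 [ 642.7 -293.9]
 [ 549.1 -298.3]
 [ 542.1 -170.3]]
sill [[ 832.2  392.2   20. ]
 [ 871.1 -384.6   20. ]
 [ 472.7 -404.    20. ]
 [ 433.4  370.2   20. ]]
strip x(y) [ -0.1 702.9] [689.2 278.9  20. ] [ 720.  -324.8   20. ]
strip ends [[ 689.   346.2   20. ]
 [ 724.9 -357.4   20. ]]
```

```bash
cat >> h.py <<'E'
PSI=0.05; O=np.array([707.,-6.]); Q=[0,np.cos(PSI/2),np.sin(PSI/2),0]
C,Sn=np.cos(PSI),np.sin(PSI)
def W(xs,ys,z): return [O[0]+C*xs-Sn*ys, O[1]+Sn*xs+C*ys, z]
def f():
    s=env.get_state(); F=np.array(s["contact_force"]); p=np.array(s["tool_pos"])[:2]-O
    return s["t"],F[0]*C+F[1]*Sn,F[2],C*p[0]+Sn*p[1],s["torque"]
Z=48
B={"L":(-138,227),"M":(-139.6,-7.5),"R":(-125,-220)}
def probe(n,first=False,deep=12):
    x,y=B[n]; x-=54
    if first: env.goto(W(x-30,y,150),Q); env.servo_line(W(x-30,y,Z))
    else: env.servo_line(W(x-30,y,Z),velocity=250)
    env.servo_line(W(x-6,y,Z),velocity=80)
    env.dwell(.2); b=f()[1]
    for d in range(-3,deep+1,3):
        env.servo_line(W(x+d,y,Z),velocity=20); k=f()
        print(n,d,"t%.2f F%.2f Fz%.2f xs%.1f"%(k[0],k[1]-b,k[2],k[3]),np.round(k[4],2))
    env.servo_line(W(x-30,y,Z),velocity=120)
E
python3 - <<'E'
from h import *
probe("R",True); print(env.get_state()["t"],env.get_state()["finger_gap"])
E
```

```text
R -3 t3.67 F-1.65 Fz-0.22 xs-181.9 [ 0.01  0.02 -0.03]
R 0 t3.98 F-0.19 Fz-0.51 xs-178.8 [-0.01  0.03  0.02]
R 3 t4.28 F-1.00 Fz0.02 xs-175.8 [ 0.05  0.02 -0.  ]
R 6 t4.58 F-0.49 Fz0.58 xs-172.7 [ 0.04 -0.   -0.02]
R 9 t4.88 F-1.26 Fz1.23 xs-169.7 [0.04 0.06 0.04]
R 12 t5.17 F-0.63 Fz0.84 xs-166.7 [0.08 0.02 0.04]
5.675 1.0031817368442904
```

```bash
cat >> h.py <<'E'
def probe2(n,deep=15):
    x,y=B[n]; x-=54
    env.servo_line(W(x-30,y,Z),velocity=250); env.servo_line(W(x-10,y,Z),velocity=80)
    L=[]
    for d in np.arange(-9,deep+1,1.):
        env.servo_line(W(x+d,y,Z),velocity=20); k=f(); L.append((d,k[1]))
    L=np.array(L); print(n,np.round(L[:,1],1).tolist(),"free",L[:6,1].mean(),"push",L[-10:,1].mean(),"t",k[0])
    env.servo_line(W(x-30,y,Z),velocity=120)
E
python3 - <<'E'
from h import *
probe2("M"); probe2("L")
d=vision.get_image("top"); cv2.imwrite("pics/c.png",cv2.resize(d["image"][110:300,50:390],None,fx=2.3,fy=2.3,interpolation=cv2.INTER_CUBIC))
E
```

```text
M [-0.5, 0.3, 0.1, 0.7, -0.3, -0.1, 0.9, 0.5, -0.2, 0.5, -0.1, -0.7, -1.0, -0.9, -0.1, -0.5, -1.0, -0.0, -1.3, -0.4, -1.4, -0.5, 0.4, -0.5, -1.0] free 0.03137830335974449 push -0.6104431693681268 t 13.325
L [1.0, -0.3, -0.2, -0.9, -0.1, 0.6, 0.2, -0.2, 0.1, -3.9, -3.3, -1.8, -1.9, -1.1, -1.9, -5.5, -4.6, -4.2, -3.4, -3.6, -4.5, -2.7, -4.3, -4.2, -3.9] free 0.013087974844192884 push -4.084658272606684 t 21.5917
```

View pics/c.png

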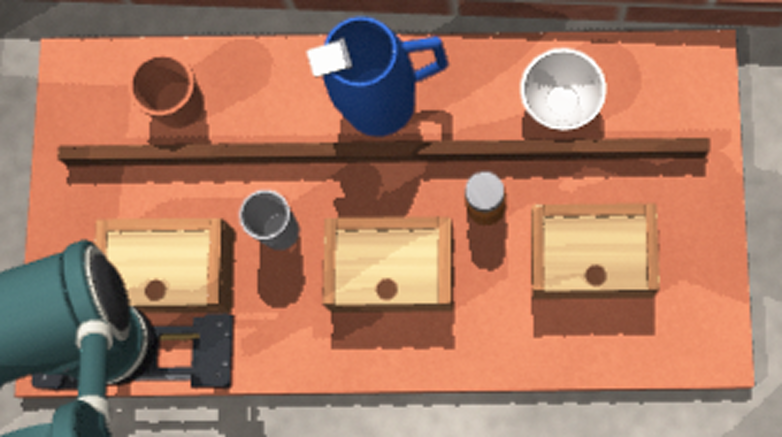

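The lids show all three boxes moved about 15 mm. The left box resisted with about 4 N and the other two with about 0.7 N, so the left box is the full one. Next I slide M and R back.

```bash
cat >> h.py <<'E'
def shove(n):
    y=B[n][1]
    env.servo_line(W(-215,y,Z),velocity=250); env.servo_line(W(-190,y,Z),velocity=80)
    b=np.mean([(env.dwell(.03),f()[1])[1] for _ in range(5)])
    env.servo_line(W(-105,y,Z),velocity=50); L=[]
    for x in np.arange(-104,-93,1.):
        env.servo_line(W(x,y,Z),velocity=15); k=f(); L.append((x,round(k[1]-b,1)))
        if k[1]-b<-3.5: break
    print(n,L,"xs",k[3],"Fz",k[2],"t",k[0])
    env.servo_line(W(-200,y,Z),velocity=120)
E
python3 - <<'E'
from h import *
shove("M"); shove("R"); env.servo_line(W(-215,-220,150),velocity=200)
env.goto(W(-250,-330,240),Q); d=vision.get_image("top"); cv2.imwrite("pics/d.png",cv2.resize(d["image"][110:300,50:390],None,fx=2.3,fy=2.3,interpolation=cv2.INTER_CUBIC))
s=vision.get_image("scene"); cv2.imwrite("pics/e.png",cv2.resize(s["image"][150:350,170:460],None,fx=2.7,fy=2.7,interpolation=cv2.INTER_CUBIC))
print(env.get_state()["t"])
E
```

```text
M [(np.float64(-104.0), np.float64(-1.8)), (np.float64(-103.0), np.float64(-6.0))] xs -103.85824953022455 Fz 3.7530705945863705 t 26.2417
R [(np.float64(-104.0), np.float64(-1.7)), (np.float64(-103.0), np.float64(-2.9)), (np.float64(-102.0), np.float64(-6.8))] xs -103.54504953978264 Fz 4.228449423922493 t 31.425
33.8
```

View pics/d.png

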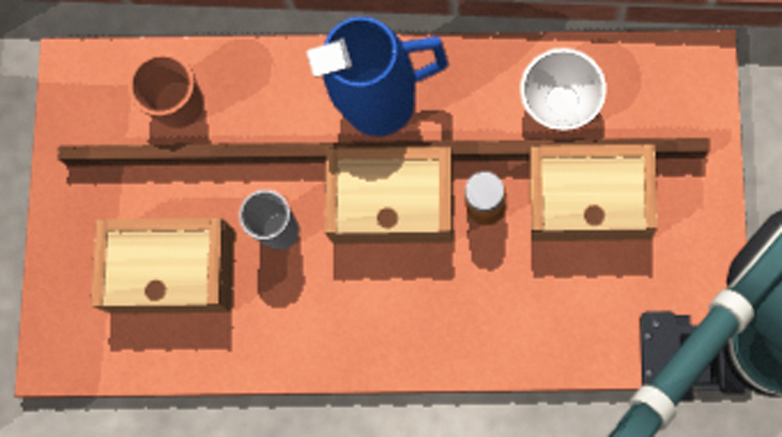

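View pics/e.png

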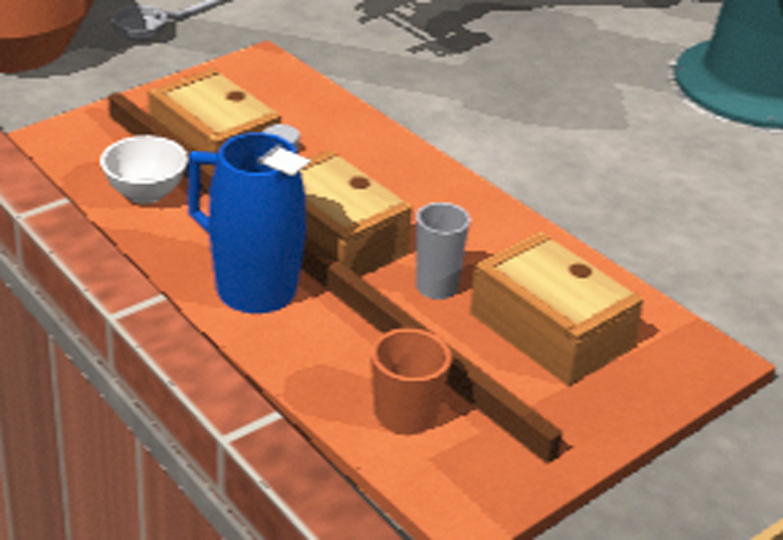

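Both empty boxes stand at the strip, upright, and the tumbler and jar are where they were. Next I measure flushness and yaw from the top view.

```bash
python3 - <<'E'
from h import *
np.set_printoptions(precision=1,suppress=True)
d=vision.get_image("top")
T=lambda x:np.array([50,110])+(np.array(x,float)+.5)/2.3-.5
loc=lambda P:np.c_[C*(P[:,0]-O[0])+Sn*(P[:,1]-O[1]),-Sn*(P[:,0]-O[0])+C*(P[:,1]-O[1])]
img=d["image"].astype(int)
# notch centroid (dark spot in the lid), and lid front edge fitted from yellow mask
hsv=cv2.cvtColor(d["image"],cv2.COLOR_BGR2HSV)
for n,nc in [("L",(155,290)),("M",(387,217)),("R",(594,215))]:
    u,v=np.round(T(nc)).astype(int); g=d["image"][v-5:v+6,u-5:u+6,2].astype(float)
    w=np.clip(g.max()*.8-g,0,None); yy,xx=np.mgrid[v-5:v+6,u-5:u+6]
    c=[(w*xx).sum()/w.sum(),(w*yy).sum()/w.sum()]
    print(n,"notch",loc(plane(d,c,80)))
    E=[]
    for col in range(u-18,u+19):
        if abs(col-u)<6: continue
        p=d["image"][v:v+14,col,2].astype(float); k=np.argmin(np.diff(p)); a=np.clip(-np.diff(p)[max(k-1,0):k+2],0,None)
        E.append((col,v+max(k-1,0)+.5+(a*np.arange(len(a))).sum()/a.sum()))
    P=loc(plane(d,E,80)); med=np.median(P[:,0]); P=P[abs(P[:,0]-med)<6]; q=np.polyfit(P[:,1],P[:,0],1)
    print("  front edge xs mean",P[:,0].mean(),"slope vs strip %.3f"%q[0],len(P),P[:,0].std())
print("M,R notch-origin offset from start:",loc(np.array([[538.7,-19.7],[563.3,-233.1]])))
E
```

```text
L notch [[-152.1  229.8]]
  front edge xs mean -167.47137878540954 slope vs strip 0.002 26 0.17653936217450802
M notch [[-79.3  -6.1]]
  front edge xs mean -94.36845273462912 slope vs strip 0.002 26 0.11750216980498789
R notch [[ -78.9 -219.9]]
  front edge xs mean -94.0872192301895 slope vs strip 0.001 26 0.17051541009568494
M,R notch-origin offset from start: [[-168.8   -5.3]
 [-154.9 -219.6]]
```

Both boxes stopped at the same place with slope under 0.002. They come out about 49 mm before my strip estimate, near the 51 mm limit. As a check I press again with the fingers below the strip's height, to see whether they're really blocked.

```bash
python3 - <<'E'
from h import *
for n,y in [("R",-222),("M",-15)]:
    if n=="R": env.servo_line(W(-215,y,150),velocity=200)
    env.servo_line(W(-180 if n=="R" else -180,y,38),velocity=200)
    b=np.mean([(env.dwell(.03),f()[1])[1] for _ in range(5)])
    env.servo_line(W(-110,y,38),velocity=60); L=[]
    for x in np.arange(-107,-95,1.):
        env.servo_line(W(x,y,38),velocity=15); k=f(); L.append((float(x),float(round(k[1]-b,1)),float(round(k[3],1))))
        if k[1]-b<-12: break
    print(n,L,"Fz",k[2],"t",k[0])
    env.servo_line(W(-180,y,38),velocity=120)
env.servo_line(W(-215,-15,150),velocity=200); env.goto(W(-250,-330,240),Q)
d=vision.get_image("top"); s=vision.get_image("scene")
for n,nc in [("L",(155,290)),("M",(387,217)),("R",(594,215))]:
    u,v=np.round(np.array([50,110])+np.array(nc)/2.3).astype(int); E=[]
    for col in range(u-18,u+19):
        if abs(col-u)<6: continue
        p=d["image"][v:v+14,col,2].astype(float); k=np.argmin(np.diff(p)); a=np.clip(-np.diff(p)[max(k-1,0):k+2],0,None)
        E.append((col,v+max(k-1,0)+.5+(a*np.arange(len(a))).sum()/a.sum()))
    P=plane(d,E,80)[:,:2]-O; P=np.c_[P@[C,Sn],P@[-Sn,C]]; P=P[abs(P[:,0]-np.median(P[:,0]))<6]
    print(n,"front edge",P[:,0].mean(),np.polyfit(P[:,1],P[:,0],1)[0])
cv2.imwrite("pics/f.png",cv2.resize(s["image"][165:255,205:335],None,fx=6,fy=6,interpolation=cv2.INTER_CUBIC))
print(env.get_state()["t"])
E
```

```text
R [(-107.0, 0.2, -106.9), (-106.0, 0.2, -105.9), (-105.0, 0.3, -104.9), (-104.0, 0.5, -103.9), (-103.0, -2.7, -103.6), (-102.0, -6.8, -103.6), (-101.0, -9.5, -103.6), (-100.0, -12.6, -103.7)] Fz 9.445540954146356 t 39.0417
M [(-107.0, -0.3, -106.9), (-106.0, -0.2, -105.9), (-105.0, 0.0, -104.9), (-104.0, -0.2, -103.9), (-103.0, -4.2, -103.9), (-102.0, -7.1, -103.9), (-101.0, -9.2, -103.9), (-100.0, -13.7, -104.0)] Fz 9.780395620196224 t 44.625
L front edge -167.47197007893817 0.002603501074803383
M front edge -94.37334373238551 0.0018977310175583926
R front edge -94.08541409509235 0.0014002333631464208
47.525
```

View pics/f.png

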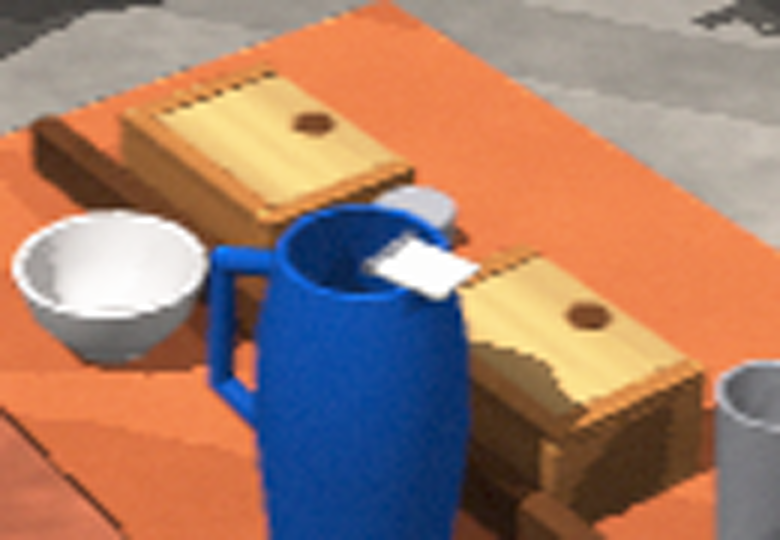

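The crop shows both boxes touching the strip with no visible gap. They did not budge under 13 N, so they are flush.

```bash
python3 -c "
from h import *
ticket.sign_off(); print(env.get_state()['t'])"
```

```text
the job is handed in; nothing more can be done
the job is handed in; nothing more can be done
```

I handed the job in after about 48 s on the robot's clock. The left box is the full one and stays at the front. The middle and right boxes sit against the strip.

- **Which box is full:** I pushed each box about 15 mm with the open fingers. The left one resisted with about 4 N, the other two with about 0.7 N. The left box ended about 15 mm from its start.
- **Flush:** both empty boxes stopped dead at the strip. A second press of about 13 N with the fingers lower did not move them, and the front edges measured the same before and after. Their yaw relative to the strip is about 0.002 rad.
- **Bystanders:** the tumbler and jar looked unmoved and all boxes upright in the last pictures. The gripper was parked clear of everything.
- **One disagreement:** the camera estimate puts the two boxes' origins about 49 mm before the strip's face instead of 45 mm, but still inside the 38–51 mm range. Because the boxes were firmly blocked, I put the 4 mm down to error in my camera estimate of the strip's foot and the lid edges.

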